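# Serve the slate board over the bar edge

### The job

Push the slate serving board, flat on the stone bar ledge and with the small dipping dish left standing on it, towards the guests (away from the robot) until its long front side overhangs the guests' edge of the ledge by about 45 mm, evenly from end to end, so that a guest can get their fingers under it. Only push it with the fingertips: do not lift or tip the board or the dish, and leave the plate rack, glass dish, tongs and thermometer where they are. Finish with the hand clear.

Things in the scene. Friction and masses are not known exactly. Their poses are not given: they have to be found in the camera images.
- ledge: Raised bar ledge of the island: a fixed flat pale stone slab 340 mm deep (x), 1160 mm long (y), 30 mm thick, its top 120 mm above the counter, on a tiled knee wall. Origin: on the counter plane (z = 0) below the slab's centre; its x points to the guests (away from the robot), y along the ledge to the left, z up. The slab's top is at its z = +120 mm, its guests' edge at x = +170 mm, its robot-side edge at x = -170 mm.
- ledge_edge (a point): Middle of the top guests' edge of the ledge slab; axes as the ledge's. The edge runs straight along its y; beyond it (+x) is open air. How far a point lies beyond the edge is its x in this frame.
- slate: Loose dark slate serving board, a plain rectangle 140 mm (its x) by 260 mm (its y), 8 mm thick, 0.6 to 0.9 kg, lying flat on the ledge at a slant. Origin: centre of its underside; its x points to its long front side (towards the guests), z up. It slides freely in any direction with ordinary friction; it tips off if its centre passes the edge.
- slate_left (a point): Front left corner of the slate (x = +70, y = +130 mm from the slate's origin), at half thickness.
- slate_right (a point): Front right corner of the slate (x = +70, y = -130 mm from the slate's origin), at half thickness.
- dip_dish: Small white ceramic dipping dish, empty, 68 mm across the rim, 42 mm across the foot, 26 mm high, 90 g, standing loose on the slate somewhere near its middle line. Origin: centre of its underside.
- plate_rack: Wooden rack holding three white plates 160 mm across upright, 94 mm deep, 170 mm long, 169 mm high in all, on the left part of the ledge. Origin: centre of its underside. To be left alone.
- glass_dish: Empty rectangular glass dish with a knobbed glass lid, 136 by 186 mm, 86 mm high with the knob, on the right part of the ledge. Origin: centre of its underside. To be left alone.
- tongs: Black plastic salad tongs lying flat on the ledge between the slate and the glass dish, 225 mm long along their x, 80 mm wide, 14 mm high. Origin: middle of the underside. To be left alone.
- thermometer: Stainless dial thermometer standing on the ledge between the slate and the plate rack: dial 60 mm across on a foot 40 by 56 mm, 76 mm high. Origin: centre of the foot's underside. To be left alone.

How it is judged (in metres and radians):
At the end, for the whole second after the job is handed in: The slate lies flat and at rest on the ledge with both front corners 33 to 57 mm beyond the guests' edge (45 mm plus or minus 12 mm), the dipping dish stands upright on it, and the plate rack, glass dish, tongs and thermometer are within 20 mm of where they were (x of slate_left in the frame of ledge_edge between 0.033 and 0.057 m and x of slate_right in the frame of ledge_edge between 0.033 and 0.057 m and z of slate in the frame of ledge_edge between -0.004 and 0.004 m and angle between slate's own z axis and vertical below 0.04 rad and linear speed of each of slate, dip_dish below 0.01 m/s and x of dip_dish in the frame of slate between -0.07 and 0.07 m and y of dip_dish in the frame of slate between -0.13 and 0.13 m and z of dip_dish in the frame of slate between 0.004 and 0.013 m and angle between dip_dish's own z axis and vertical below 0.1 rad and distance of each of plate_rack, glass_dish, tongs, thermometer from where it was at the start of the episode below 0.02 m); the robot touches nothing.
It fails at once if the board or dish is pushed with the arm or the gripper's body instead of the fingers (contact force between the arm and slate above 3 N or contact force between the arm and dip_dish above 3 N).
It fails at once if the slate board is lifted off the ledge (centre more than 10 mm up) (z of slate in the frame of ledge_edge above 0.01 m).
It fails at once if the slate board is tipped (more than 6 degrees) or falls off the ledge (angle between slate's own z axis and vertical above 0.105 rad or z of slate in the frame of ledge_edge below -0.02 m).
It fails at once if the dipping dish is picked up, tipped over or falls off the board (z of dip_dish in the frame of ledge_edge above 0.025 m or z of dip_dish in the frame of ledge_edge below -0.01 m or angle between dip_dish's own z axis and vertical above 0.35 rad).
It fails at once if the plate rack, glass dish, tongs or thermometer is shifted (more than 20 mm) (distance of any of plate_rack, glass_dish, tongs, thermometer from where it was at the start of the episode above 0.02 m).
It also fails if it takes over 51 s, if anything falls off the work surface, if the arm or the gripper's body presses on something with over 40 N, if the wrist force passes 120 N, or if a joint passes its speed limit or range.

### The arm

A 6-joint arm with a two-finger parallel gripper is mounted at the origin on the work surface. World frame = base frame: x ahead of the robot, y to its left, z up, the work surface at z = 0. Lengths are in m, angles in degrees, forces in N, time in s.
With the tool pointing down it reaches from about 0.35 to 0.95 m from the base axis. Payload 17.4 kg.
Tool frame: the origin (TCP) lies on the centre line of the jaws, within the pads' length; the fingertips stand 19 mm ahead of it and the grasp point (between the pads) is the TCP (tips_ahead is the distance from the TCP to the fingertips, in m); y points along the fingers, z is the direction in which the jaws open and shut, and the axes are right-handed (so a half turn about y gives the same grasp; the last joint's range is limited). The gripper opens to 93 mm and grips with 3 to 60 N. Pads are 15 mm wide; open, the fingers measure 128 mm over their backs; the gripper's body (75 mm by 188 mm) begins 65 mm behind the grasp point.
Start: joints at [-75.39, 6.646, 82.598, -0, 90.757, -2.166], TCP at [0.195, -0.646, 0.238] pointing down, gripper open.
Joint ranges: [-162.19, 162.19], [-47.58, 125.68], [4.15, 143.07], [-65.23, 245.23], [0.69, 171.88], [-170.13, 170.13]. Speed limits (degrees/s): [108.29, 108.29, 127.2, 180, 180, 180].

### API

Orientations are given as a 3x3 rotation matrix whose columns are the frame's x, y, z axes.
In Python, from workcell import * gives the robot as it stands.
- The arm moves only by the tool play_rows, never from a script. Its argument "targets" is a list that holds one entry, the list of rows, each a list of 4 numbers: the shift along the tool's x, y, z in cm, then the turn about the tool's y in degrees. A call has 1 to 5 rows; each row is the pose to reach, as a shift and turn from the pose commanded when the call began, along the tool's axes at that moment; what a row does not reach only later rows make up. A row lasts 1/8 s, in which the tool goes at most 62.5 mm and 10.7 degrees, less where a joint would pass 70% of its speed; a pose out of reach is approached as far as the arm can. A call with a gripper value outside its range is refused whole. "jaw" is the opening, from 0 (shut) to 1 (fully open), set as the call begins (left out, the last holds). The fingers move at their own pace and stop on an object; "force" is the grip in N (left out, the last holds). Time passes only in rows, so rows that repeat a pose let the fingers close. It gives the time, the measured TCP pose, the force and the opening at its end, in the units of the state.
- sense(): the state, without advancing time (a new reading comes with each control period).
- read_camera(name): name is "scene" or "top" or "wrist"; returns a dict with "image" (400x640x3 uint8, blue, green, red), "range_z" (400x640 float32, m along the optical axis (not along the pixel's ray), 0 where there is no reading), "K" (3x3 intrinsics, pixels), "pose" (4x4, takes a point from camera to world coordinates); the wrist camera has in their place "hand_eye" (4x4, takes a point from camera to tool coordinates, whose origin is the TCP and whose axes are the tool frame's). Camera axes: x right, y down, z forward; pixel columns grow to the right and rows downward; lengths in m; the calibration is good to about 2 mm. A picture is of the moment at which its call begins: read the wrist's pose just before it.
- job_done(): hands the job in, once; it reports no verdict.
The state is a dict: "time_s": time; "joints": joint angles; "joint_vel": joint speeds; "effort": joint torques, N m; "tcp_pos": TCP position; "ee_rot": TCP orientation; "wrist_force": force on the tool from outside, world axes, zero at the start; "moment": the same for the moment, N m; "width": opening from 0.0 (shut) to 1.0 (fully open).
Only numpy, scipy, OpenCV 4.12 (cv2) and the standard library are available. Lean on these libraries where they do the work, as an engineer would, in place of code of your own. Each camera call takes 0.05 s, during which the arm holds its last target.

## Working session

There is one attempt and no reset: what is moved stays moved. The work goes in short steps, Python scripts to look and compute and a tool call to move; the robot and the scene stay as the last step left them, time stands still between calls to the robot, and variables do not carry over. Pictures are saved under pics/ and viewed, and the job is handed in when it is done.

Besides the shell and the picture viewer there is one more tool, called as a command line: name --argument value ..., lists and objects as JSON in quotes. play_rows: Moves the arm, as the interface text tells. Its arguments: {"type":"object","properties":{"targets":{"type":"array"},"jaw":{"type":"number"},"force":{"type":"number"}},"required":["targets"]}

```bash
mkdir -p pics; ls; python3 - <<'E'
from workcell import *
import cv2,numpy as np
s=sense(); print(s)
np.set_printoptions(precision=4,suppress=True)
for n in ["scene","top"]:
    c=read_camera(n); cv2.imwrite(f"pics/{n}0.png",c["image"]); print(n,c["K"],c["pose"])
    np.savez(f"{n}0.npz",**{k:c[k] for k in("image","range_z","K","pose")})
E
```

```text
pics
{'time_s': 0.0, 'joints': array([-7.53892016e+01,  6.67566011e+00,  8.26375054e+01, -1.57719392e-04,
        9.07581299e+01, -2.16576188e+00]), 'joint_vel': array([ 0.05459345, -0.10029982, -0.05416101,  0.04067308,  0.0047585 ,
        0.01013219]), 'effort': array([ 3.26400968e-04, -7.21270466e+01, -6.22604227e+01,  7.79241091e-02,
        2.38881883e-02, -9.04414446e-05]), 'tcp_pos': array([ 0.19477255, -0.64607962,  0.23686804]), 'ee_rot': array([[-9.57437678e-01, -3.16550126e-04,  2.88639903e-01],
       [-2.88640073e-01,  1.20340474e-03, -9.57436922e-01],
       [-4.42738492e-05, -9.99999226e-01, -1.24355409e-03]]), 'wrist_force': array([ 0.33149928, -0.63174364,  0.9495549 ]), 'moment': array([0.01872643, 0.01699963, 0.05199626]), 'width': 1.0035940175270581}
scene [[470.6929   0.     323.6418]
 [  0.     470.6929 197.7627]
 [  0.       0.       1.    ]] [[-0.5966  0.6901 -0.4096  1.2755]
 [ 0.8025  0.5066 -0.3153  0.562 ]
 [-0.0101 -0.5168 -0.8561  1.5601]
 [ 0.      0.      0.      1.    ]]
top [[426.6545   0.     322.2104]
 [  0.     426.6545 198.5091]
 [  0.       0.       1.    ]] [[-0.0089 -0.998   0.0619  0.4822]
 [-1.      0.0087 -0.0036  0.0089]
 [ 0.0031 -0.062  -0.9981  1.3524]
 [ 0.      0.      0.      1.    ]]
```

View pics/scene0.png

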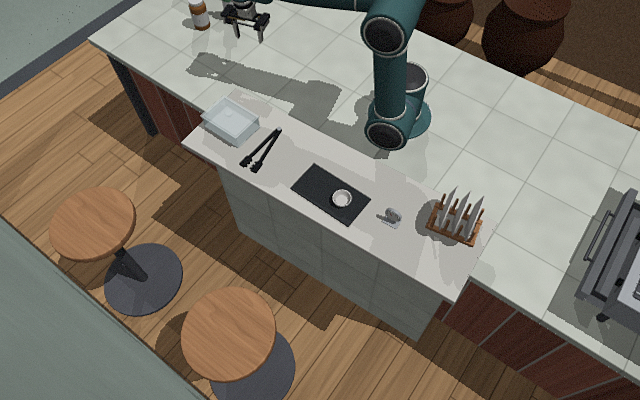

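View pics/top0.png

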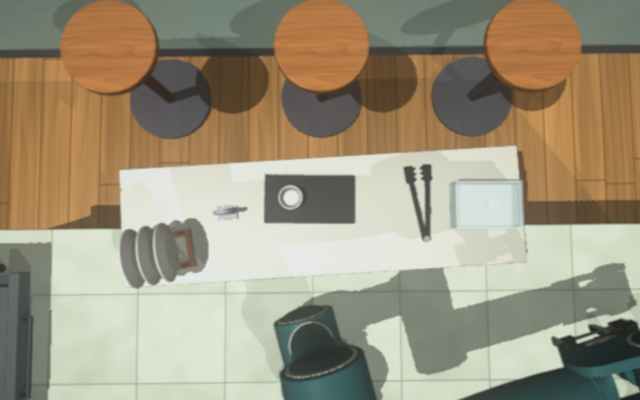

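The scene view shows the slate with the dish on it near (330,195), the tongs near (262,148), the thermometer near (390,217). In the top view the slate spans about (264..355, 175..223), with the dish at (290,197). The ledge's guest edge runs (120,170)–(516,147).

```bash
cat > h.py <<'E'
import cv2,numpy as np
np.set_printoptions(precision=4,suppress=True)
def ray(c,uv,z):
    uv=np.atleast_2d(uv).astype(float); K=c["K"];P=c["pose"]
    d=np.c_[(uv[:,0]-K[0,2])/K[0,0],(uv[:,1]-K[1,2])/K[1,1],np.ones(len(uv))]@P[:3,:3].T
    return P[:3,3]+d*((z-P[2,3])/d[:,2])[:,None]
def cloud(c):
    h,w=c["range_z"].shape;u,v=np.meshgrid(np.arange(w),np.arange(h));K=c["K"];Z=c["range_z"]
    p=np.stack([(u-K[0,2])/K[0,0]*Z,(v-K[1,2])/K[1,1]*Z,Z],-1)
    return p@c["pose"][:3,:3].T+c["pose"][:3,3]
def fitline(p):
    vx,vy,x,y=cv2.fitLine(p[:,:2].astype(np.float32),cv2.DIST_HUBER,0,.001,.001).ravel()
    return vx,vy,x,y
def edge(c):
    """guest edge: topmost ledge pixel per column"""
    W=cloud(c); m=(abs(W[...,2]-.122)<.012)&(c["range_z"]>0)
    m=cv2.morphologyEx(m.astype(np.uint8),cv2.MORPH_OPEN,np.ones((5,5)))
    return m,W
def slate(c,m=None):
    g=c["image"].max(2); 
    W=cloud(c); z=W[...,2]
    k=((g<95)&(abs(z-.128)<.02)).astype(np.uint8)
    k=cv2.morphologyEx(k,cv2.MORPH_OPEN,np.ones((5,5)))
    n,l,st,ce=cv2.connectedComponentsWithStats(k)
    return k,l,st,ce
E
python3 - <<'E'
from h import *
c=dict(np.load("top0.npz"))
m,W=edge(c)
pts=[]
for u in list(range(130,250))+list(range(370,400))+list(range(440,510)):
    col=np.where(m[:,u])[0]
    if len(col): pts.append((u,col[0]-.5))
pts=np.array(pts);E=ray(c,pts,.12);vx,vy,x,y=fitline(E)
print("edge yaw",np.degrees(np.arctan2(-vx,vy)), "x at y=0",x-y*vx/vy, "res",np.std((E[:,0]-x)*vy-(E[:,1]-y)*vx))
pts2=np.array([(u,np.where(m[:,u])[0][-1]+.5) for u in list(range(220,270))+list(range(360,400))])
E2=ray(c,pts2,.12);v=fitline(E2);print("rear edge yaw",np.degrees(np.arctan2(-v[0],v[1])),"x0",v[2]-v[3]*v[0]/v[1])
print("ledge z", np.median(W[...,2][m>0]))
k,l,st,ce=slate(c)
for i in range(1,len(st)): print(st[i],ce[i])
i=1+np.argmax(st[1:,4]);cn,_=cv2.findContours((l==i).astype(np.uint8),cv2.RETR_EXTERNAL,cv2.CHAIN_APPROX_NONE)
cn=max(cn,key=len)[:,0];P=ray(c,cn,.128)
r=cv2.minAreaRect((P[:,:2]*1000).astype(np.float32));print(r,cv2.boxPoints(r))
print("slate z",np.median(W[...,2][l==i]))
# dish
d=(abs(W[...,2]-.15)<.012)&(np.hypot(W[...,0]-.5,W[...,1]-.08)<.12);print("dish",W[d].mean(0),W[d].min(0),W[d].max(0))
for nm,(a,b,c0,d0) in dict(thermo=(205,255,195,228),tongs=(395,440,160,246)).items():
    w=W[c0:d0,a:b].reshape(-1,3);w=w[w[:,2]>.128];print(nm,w.min(0),w.max(0))
E
```

```text
edge yaw -176.92911 x at y=0 0.68001586 res 0.0014452816801940997
rear edge yaw -176.91713 x0 0.3401302
ledge z 0.12097541932666589
[423 165   7  16  97] [426.4124 172.6082]
[405 167   8  11  81] [408.716  171.9383]
[ 267  176   87   46 2577] [321.4086 194.9305]
[422 227   7   8  56] [425.  230.5]
((558.7131958007812, 39.62190246582031), (247.90957641601562, 129.66322326660156), 89.49370574951172) [[492.7888 -83.7552]
 [622.447  -84.9009]
 [624.6376 162.999 ]
 [494.9794 164.1447]]
slate z 0.12853343116947236
dish [0.5628 0.0958 0.1483] [0.5305 0.0614 0.1381] [0.5928 0.1265 0.1604]
thermo [0.4822 0.0089 0.128 ] [0.556  0.3064 1.3524]
tongs [ 0.4341 -0.31    0.128 ] [0.6555 0.0089 1.3524]
```

Measured values agree with the given sizes:
- **Ledge:** yaw is +3.07°, the guests' edge lies at x = 0.680 − 0.0537·y, and the depth comes out at 340 mm.
- **Slate:** centre is about (0.559, 0.040), and its yaw is about −0.5°.

Plan: push the rear side with both open fingers squared to the ledge. First I move behind the slate.

play_rows --targets '[[[-3,0.3,-4,0],[-6.5,0.3,-8.5,3],[-10,0.3,-13,7],[-13.5,0.3,-17.5,11],[-17,0.3,-22,13.7]]]' --jaw 1

```text
time_s: 0.72
tcp_pos: [0.2943, -0.3848, 0.2343]
ee_rot: [[-0.999, -0.0, 0.051], [-0.051, 0.0, -0.999], [0.0, -1.0, -0.0]]
wrist_force: [1.8, 0.1, 0.2]
width: 1.001
```

```bash
cat > go.py <<'E'
import sys
from workcell import *
from h import *
s=sense();R=s["ee_rot"];t=np.array(eval(sys.argv[1]))
ly=np.array([-np.sin(np.radians(3.07)),np.cos(np.radians(3.07)),0]);lx=np.array([ly[1],-ly[0],0])
a=np.degrees(np.arctan2(R[1,2],R[0,2])-np.arctan2(-ly[1],-ly[0]))
print("t",s["time_s"],"tcp",s["tcp_pos"],"F",s["wrist_force"],"shift cm",100*R.T@(t-s["tcp_pos"]),"turn",a,"tcp from edge",(s["tcp_pos"]-[.68,0,.12])@lx)
E
python3 go.py "[.455,.042,.236]"
```

```text
t 0.725 tcp [ 0.2943 -0.3848  0.2343] F [1.7835 0.0613 0.1715] shift cm [-18.2406  -0.1556 -41.7947] turn -0.12423717021117821 tcp from edge -0.40573929264739256
```

play_rows --targets '[[[-2.2,0,-5,0],[-4.5,0,-10.5,0],[-7,0,-16,0],[-9.2,0,-21.5,0],[-11.5,0,-27,0]]]'

```text
time_s: 1.35
tcp_pos: [0.3945, -0.1089, 0.2347]
ee_rot: [[-0.999, 0.0, 0.053], [-0.053, -0.0, -0.999], [-0.0, -1.0, 0.0]]
wrist_force: [0.2, -0.3, 0.4]
width: 1.0
```

```bash
python3 go.py "[.455,.042,.236]"
```

```text
t 1.35 tcp [ 0.3945 -0.1089  0.2347] F [ 0.1575 -0.2742  0.399 ] shift cm [ -6.8476  -0.1341 -14.7461] turn -0.01104212543042559 tcp from edge -0.29093168730698304
```

play_rows --targets '[[[-2,0,-4.5,0],[-4.5,0,-9.5,0],[-6,0,-13,0],[-6.8,0,-14.7,0],[-6.8,0,-14.7,0]]]'

```text
time_s: 1.98
tcp_pos: [0.4545, 0.0405, 0.2343]
ee_rot: [[-0.998, -0.001, 0.056], [-0.056, -0.0, -0.998], [0.001, -1.0, -0.0]]
wrist_force: [-0.7, -0.6, 0.4]
width: 1.002
```

```bash
python3 go.py "[.455,.042,.1415]"; python3 - <<'E'
from workcell import *
from h import *
s=sense();c=read_camera("wrist");cv2.imwrite("pics/w1.png",c["image"]);T=np.eye(4);T[:3,:3]=s["ee_rot"];T[:3,3]=s["tcp_pos"]
print(c["hand_eye"]);np.savez("w1.npz",image=c["image"],range_z=c["range_z"],K=c["K"],pose=T@c["hand_eye"])
E
```

```text
t 1.975 tcp [0.4545 0.0405 0.2343] F [-0.7394 -0.5953  0.4128] shift cm [-0.07    9.2753 -0.1482] turn 0.11897753850688171 tcp from edge -0.22304283649227985
[[-0.0013  0.9605  0.2783 -0.0779]
 [ 0.0003 -0.2783  0.9605 -0.148 ]
 [ 1.      0.0013  0.0001 -0.0003]
 [ 0.      0.      0.      1.    ]]
```

View pics/w1.png

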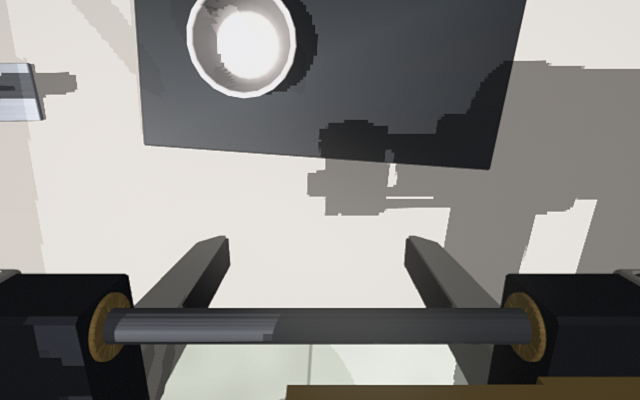

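The wrist view shows the slate's rear side from (145,145) to (490,169), the dish at (242,45), and the fingertips near (228,238) and (405,238). Both fingers are behind the rear side with a gap.

```bash
python3 - <<'E'
from h import *
c=dict(np.load("w1.npz"))
P=ray(c,[(145,145),(490,169)],.128);print("rear corners",P,np.linalg.norm(P[0]-P[1]),"yaw",np.degrees(np.arctan2(-(P[0]-P[1])[0],(P[0]-P[1])[1])))
print("tips?",ray(c,[(228,238),(405,238)],.215))
W=cloud(c);print("heights slate/ledge",W[110,400],W[200,250])
E
```

```text
rear corners [[ 0.4923  0.1706  0.128 ]
 [ 0.489  -0.0885  0.128 ]] 0.2591509784510556 yaw -0.7373931282646322
tips? [[ 0.4593  0.088   0.215 ]
 [ 0.4646 -0.0053  0.215 ]]
heights slate/ledge [ 0.5281 -0.015   0.1285] [0.4518 0.0941 0.1205]
```

play_rows --targets '[[[0,3.5,0,0],[0,7,-0.1,0],[0,8.5,-0.1,-0.1],[0,9,-0.1,-0.1],[0,9,-0.1,-0.1]]]'

```text
time_s: 2.65
tcp_pos: [0.4547, 0.0404, 0.1455]
ee_rot: [[-0.998, 0.001, 0.055], [-0.055, 0.0, -0.998], [-0.001, -1.0, 0.0]]
wrist_force: [-1.2, 1.1, 1.0]
width: 1.0
```

```bash
python3 go.py "[.455,.042,.1418]"
```

```text
t 2.65 tcp [0.4547 0.0404 0.1455] F [-1.2275  1.1327  0.9546] shift cm [-0.0407  0.3709 -0.1624] turn 0.08114684800799754 tcp from edge -0.22283591514218237
```

play_rows --targets '[[[0,0.2,0,0],[0,0.35,-0.1,0],[-0.5,0.35,-0.1,0],[-1,0.35,-0.1,0],[-1.3,0.35,-0.1,0]]]'

```text
time_s: 3.28
tcp_pos: [0.4677, 0.0424, 0.1412]
ee_rot: [[-0.998, -0.0, 0.055], [-0.055, 0.0, -0.998], [0.0, -1.0, -0.0]]
wrist_force: [-1.6, -0.5, 0.7]
width: 1.001
```

```bash
python3 go.py "[.455,.042,.1418]"
```

```text
t 3.275 tcp [0.4677 0.0424 0.1412] F [-1.5818 -0.5488  0.6666] shift cm [ 1.2738 -0.0635 -0.0317] turn 0.10754042016700961 tcp from edge -0.20968961743678832
```

play_rows --targets '[[[-0.3,0,0,0],[-0.7,0,0,0],[-1.1,0,0,0],[-1.5,0,0,0],[-1.9,0,0,0]]]'

```text
time_s: 3.9
tcp_pos: [0.486, 0.0432, 0.141]
ee_rot: [[-0.998, -0.002, 0.055], [-0.055, -0.001, -0.998], [0.002, -1.0, 0.0]]
wrist_force: [-7.2, -2.2, 2.5]
width: 1.001
```

play_rows --targets '[[[-0.4,0,0,0],[-0.8,0,0,0],[-1.2,0,0,0],[-1.6,0,0,0],[-2,0,0,0]]]'

```text
time_s: 4.53
tcp_pos: [0.5059, 0.0445, 0.1411]
ee_rot: [[-0.998, -0.002, 0.055], [-0.055, -0.0, -0.998], [0.002, -1.0, 0.0]]
wrist_force: [-7.8, -0.7, 4.0]
width: 1.002
```

```bash
python3 go.py "[.455,.042,.1415]"; cat > look.py <<'E'
import sys
from workcell import *
from h import *
n=sys.argv[1]
s=sense();c=read_camera("wrist");T=np.eye(4);T[:3,:3]=s["ee_rot"];T[:3,3]=s["tcp_pos"]
np.savez(n+".npz",image=c["image"],range_z=c["range_z"],K=c["K"],pose=T@c["hand_eye"])
t=read_camera("top");np.savez(n+"t.npz",**{k:t[k] for k in("image","range_z","K","pose")})
cv2.imwrite(f"pics/{n}.png",np.vstack([c["image"][:300],cv2.resize(t["image"][130:250,200:456],(640,300),interpolation=cv2.INTER_CUBIC)]))
E
python3 look.py w2
```

```text
t 4.525 tcp [0.5059 0.0445 0.1411] F [-7.784  -0.6725  4.0435] shift cm [ 5.0912 -0.0348 -0.0364] turn 0.10881234153268467 tcp from edge -0.171515492402248
```

View pics/w2.png

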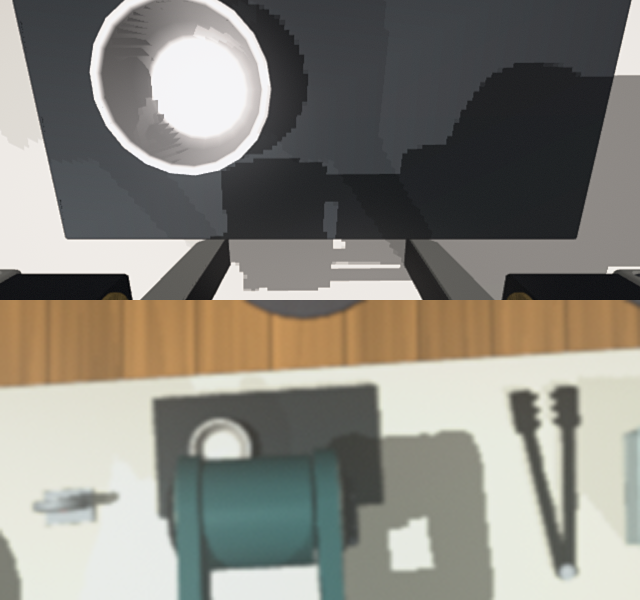

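The wrist view shows the rear side level at row 239, from column 65 to 577, so it is flush with both fingers and the slate has turned square. The dish is steady on the board. Next I check its position against the edge.

```bash
cat > meas.py <<'E'
import sys
from h import *
n=sys.argv[1]; ua,ub=int(sys.argv[2]),int(sys.argv[3]); r0,r1=int(sys.argv[4]),int(sys.argv[5])
a=np.radians(3.07);lx=np.array([np.cos(a),np.sin(a),0])
c=dict(np.load(n+"t.npz"));g=cv2.GaussianBlur(c["image"],(1,1),0).astype(float).mean(2)
def cross(lo,hi,u,z0):  # sub-pixel strongest gradient going down the column
    d=np.diff(g[lo:hi,u]);i=int(np.argmax(abs(d)));w=abs(d[max(0,i-1):i+2]);j=np.arange(max(0,i-1),max(0,i-1)+len(w))
    return lo+.5+(w*j).sum()/w.sum()
pts=np.array([(u,cross(r0,r1,u,0)) for u in range(ua,ub)])
P=ray(c,pts,.128);v=fitline(P);print("front yaw",np.degrees(np.arctan(-v[0]/v[1])),"overhang at ends", [( (np.array([v[2]+(y-v[3])*v[0]/v[1],y,0])-[.68,0,0])@lx) for y in(.17,.04,-.09)], "res",np.std((P[:,0]-v[2])*v[1]-(P[:,1]-v[3])*v[0]))
E
python3 meas.py w2 270 345 158 175
python3 - <<'E'
from h import *
c=dict(np.load("w2.npz"));P=ray(c,[(66,239),(577,239)],.128);a=np.radians(3.07)
print(P,np.linalg.norm(P[0]-P[1]),(P-[.68,0,0])@[np.cos(a),np.sin(a),0]+.14)
# recheck guest edge with subpixel gradient from first top image
c=dict(np.load("top0.npz"));g=c["image"].astype(float)[...,0]
pts=[]
for u in range(200,500):
    e=int(170+(u-120)*(147-170)/396);d=np.diff(g[e-6:e+7,u]);i=np.argmax(d)
    w=np.clip(d[max(0,i-1):i+2],0,None);j=np.arange(max(0,i-1),max(0,i-1)+len(w))
    pts.append((u,e-6+.5+(w*j).sum()/w.sum()))
E=ray(c,pts,.12);v=fitline(E);print("edge yaw",np.degrees(np.arctan(-v[0]/v[1])),"x0",v[2]-v[3]*v[0]/v[1],"res",np.std(E[:,0]-v[2]-(E[:,1]-v[3])*v[0]/v[1]))
E
```

```text
front yaw 3.1772647 overhang at ends [np.float64(-0.02444544356367687), np.float64(-0.024201682723019015), np.float64(-0.023957921882361163)] res 0.0025930328336265162
[[ 0.5082  0.1727  0.128 ]
 [ 0.5229 -0.0869  0.128 ]] 0.2600032503387862 [-0.0224 -0.0215]
edge yaw 3.0991273 x0 0.6799787 res 0.0004089697868221288
```

All measures agree: the front is about 23 mm inside the edge, and square. The remaining push is about 68 mm.

play_rows --targets '[[[-0.4,0,0,0],[-0.8,0,0,0],[-1.2,0,0,0],[-1.6,0,0,0],[-2,0,0,0]]]'

```text
time_s: 5.25
tcp_pos: [0.5258, 0.0456, 0.141]
ee_rot: [[-0.998, -0.002, 0.055], [-0.055, -0.0, -0.998], [0.002, -1.0, -0.0]]
wrist_force: [-8.5, -0.9, 4.1]
width: 0.999
```

play_rows --targets '[[[-0.4,0,0,0],[-0.8,0,0,0],[-1.2,0,0,0],[-1.6,0,0,0],[-2,0,0,0]]]'

```text
time_s: 5.88
tcp_pos: [0.5458, 0.0467, 0.141]
ee_rot: [[-0.998, -0.002, 0.055], [-0.055, -0.0, -0.998], [0.002, -1.0, 0.0]]
wrist_force: [-8.3, -1.0, 2.7]
width: 0.999
```

```bash
python3 go.py "[.455,.042,.1415]"; python3 look.py w3
```

```text
t 5.875 tcp [0.5458 0.0467 0.141 ] F [-8.3483 -0.9968  2.6564] shift cm [ 9.0914 -0.0318 -0.0331] turn 0.10869527913113863 tcp from edge -0.13151437755710546
```

View pics/w3.png

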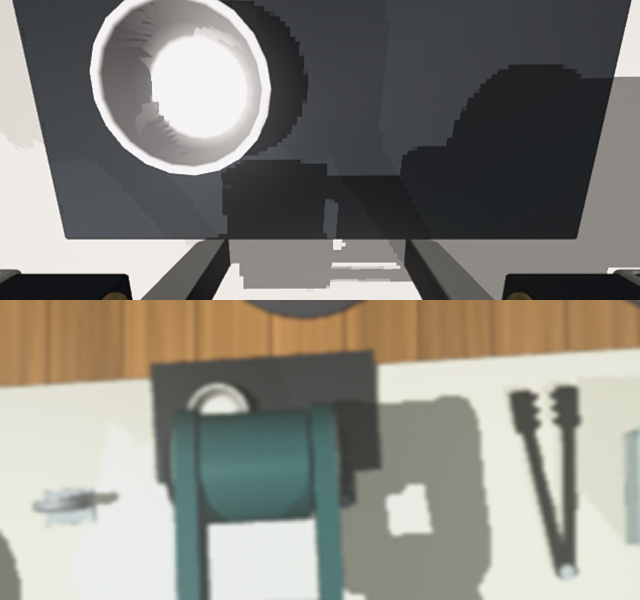

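The slate is still flush with the fingers: its rear side is at row 239 and the dish hasn't moved. In the top inset its front side now overhangs the edge. By dead reckoning the overhang is about 17 mm, so 27 to 28 mm remain.

play_rows --targets '[[[-0.4,0,0,0],[-0.8,0,0,0],[-1.2,0,0,0],[-1.6,0,0,0],[-2,0,0,0]]]'

```text
time_s: 6.6
tcp_pos: [0.5658, 0.0479, 0.141]
ee_rot: [[-0.998, -0.002, 0.055], [-0.055, -0.0, -0.998], [0.002, -1.0, -0.0]]
wrist_force: [-7.8, -1.3, 3.4]
width: 0.999
```

play_rows --targets '[[[-0.3,0,0,0],[-0.5,0,0,0],[-0.7,0,0,0],[-0.75,0,0,0],[-0.75,0,0,0]]]'

```text
time_s: 7.22
tcp_pos: [0.5733, 0.0483, 0.141]
ee_rot: [[-0.998, -0.001, 0.055], [-0.055, -0.0, -0.998], [0.001, -1.0, -0.0]]
wrist_force: [-7.2, -0.0, 2.7]
width: 1.0
```

```bash
python3 go.py "[.455,.042,.1415]"; python3 look.py w4; python3 meas.py w4 270 345 132 158; python3 - <<'E'
from h import *
c=dict(np.load("w4.npz"));P=ray(c,[(66,239),(577,239)],.128);a=np.radians(3.07)
print((P-[.68,0,0])@[np.cos(a),np.sin(a),0]+.14)
E
```

```text
t 7.225 tcp [0.5733 0.0483 0.141 ] F [-7.1851 -0.0225  2.7051] shift cm [11.8417 -0.0302 -0.0292] turn 0.1072119920317432 tcp from edge -0.10401102268286531
front yaw 14.933778 overhang at ends [np.float64(0.013485902292733578), np.float64(0.04114624519570716), np.float64(0.06880658809868073)] res 0.012584598068336892
[0.0452 0.046 ]
```

View pics/w4.png

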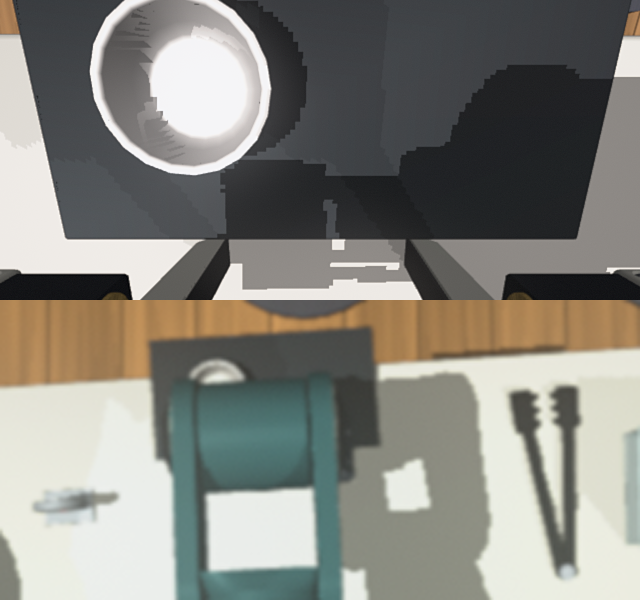

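The wrist view gives an overhang of 45–46 mm. The top-view fit (yaw 14.9°, residual 12.6 mm) is spoilt by dark seams in the floorboards, so I'm rejecting it. I'll back off, clear the hand and measure again with an unblocked view.

play_rows --targets '[[[0.3,0,0,0],[1,0,0,0],[2,0,0,0],[3,-0.5,0,0],[4,-2,0,0]]]'

```text
time_s: 7.95
tcp_pos: [0.5327, 0.046, 0.1615]
ee_rot: [[-0.998, -0.001, 0.055], [-0.055, -0.0, -0.998], [0.001, -1.0, -0.0]]
wrist_force: [-0.3, 0.3, 0.3]
width: 0.999
```

play_rows --targets '[[[2,-4,0,0],[5,-8,0,0],[9,-11,2,0],[12,-12,6,0],[13,-12,11,0]]]'

```text
time_s: 8.57
tcp_pos: [0.4085, -0.0714, 0.2839]
ee_rot: [[-0.998, 0.005, 0.057], [-0.057, -0.001, -0.998], [-0.004, -1.0, 0.001]]
wrist_force: [0.2, 0.4, -0.3]
width: 1.001
```

play_rows --targets '[[[1,0,4,0],[2,0,9,0],[3,0,14,0],[3,0,18,0],[3,0,19,0]]]'

```text
time_s: 9.2
tcp_pos: [0.3899, -0.2639, 0.282]
ee_rot: [[-0.999, 0.0, 0.053], [-0.053, -0.0, -0.999], [-0.0, -1.0, 0.0]]
wrist_force: [-0.2, 0.2, -0.0]
width: 0.997
```

```bash
python3 go.py "[.455,.042,.1415]"; python3 look.py w5; python3 - <<'E'
from workcell import *
from h import *
c=dict(np.load("w5t.npz"));g=c["image"].max(2)
cv2.imwrite("pics/top5.png",c["image"])
m=(g<95).astype(np.uint8);m[:135]=0;m[:135]=0
W=cloud(c);m&=(abs(W[...,2]-.128)<.015).astype(np.uint8)
m=cv2.morphologyEx(m,cv2.MORPH_OPEN,np.ones((5,5)))
n,l,st,ce=cv2.connectedComponentsWithStats(m);i=1+np.argmax(st[1:,4]);print(st[i])
cn,_=cv2.findContours((l==i).astype(np.uint8),cv2.RETR_EXTERNAL,cv2.CHAIN_APPROX_NONE)
P=ray(c,max(cn,key=len)[:,0],.128);r=cv2.minAreaRect((P[:,:2]*1000).astype(np.float32));B=cv2.boxPoints(r)/1000
a=np.radians(3.07);lx=np.array([np.cos(a),np.sin(a)]);print(r);print("box from edge",(B-[.68,0])@lx,"centre+70:",(np.array(r[0])/1000-[.68,0])@lx+.07)
d=(abs(W[...,2]-.15)<.012)&(np.hypot(W[...,0]-.65,W[...,1]-.1)<.1);print("dish",W[d].mean(0),W[d].min(0),W[d].max(0))
print("slate z",np.median(W[...,2][l==i]))
E
```

```text
t 9.2 tcp [ 0.3899 -0.2639  0.282 ] F [-0.2205  0.2471 -0.026 ] shift cm [ -8.1189  14.0357 -30.2089] turn -0.03052667926310343 tcp from edge -0.30382610739891824
[ 261  142   89   46 2749]
((656.5556640625, 53.16633605957031), (131.02845764160156, 254.48504638671875), 0.0011235112324357033)
box from edge [-0.0792 -0.0928  0.038   0.0517] centre+70: 0.04943668508299669
dish [0.6531 0.1066 0.1486] [0.618  0.0503 0.1381] [0.6838 0.1375 0.159 ]
slate z 0.12850158142415924
```

View pics/top5.png

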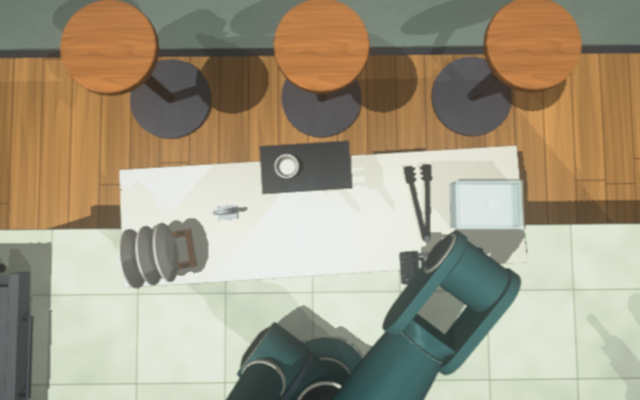

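The top view shows the slate at about (261..352, 141..193), square with the ledge and overhanging evenly, with the dish at (287,166) and everything else in place. The bounding rectangle came out axis-aligned and is unreliable, so I'll fit the front and rear sides by sub-pixel lines.

```bash
python3 - <<'E'
from h import *
c=dict(np.load("w5t.npz"));g=c["image"].astype(float)[...,2]  # red: wood/stone bright, slate dark
a=np.radians(3.07);lx=np.array([np.cos(a),np.sin(a)])
for nm,l,rng in(("front",(145.5,141),range(266,346)),("rear",(193,188),range(266,346))):
    p=[]
    for u in rng:
        e=int(round(l[0]+(l[1]-l[0])*(u-262)/89));col=g[e-5:e+6,u]
        if nm=="rear": col=col[::-1]
        lo,hi=col[-3:].mean(),col[:3].mean();t=(lo+hi)/2
        i=next((k for k in range(10) if col[k]>=t>col[k+1]),None)
        if i is None: continue
        x=i+(col[i]-t)/(col[i]-col[i+1]); p.append((u,e-5+x if nm=="front" else e+5-x))
    P=ray(c,p,.128);v=fitline(P)
    print(nm,len(p),"yaw",np.degrees(np.arctan(-v[0]/v[1])),"from edge L,R",[float((np.array([v[2]+(y-v[3])*v[0]/v[1],y])-[.68,0])@lx) for y in(.182,-.077)])
E
python3 - <<'E'
from h import *
a=dict(np.load("top0.npz"));b=dict(np.load("w5t.npz"))
d=cv2.absdiff(a["image"],b["image"]).max(2)
for nm,(x0,x1,y0,y1) in dict(rack=(118,200,220,288),glass=(448,524,178,222),tongs=(400,434,160,225),thermo=(208,250,200,222)).items():
    A=a["image"][y0:y1,x0:x1];B=b["image"][y0-8:y1+8,x0-8:x1+8];r=cv2.matchTemplate(B,A,cv2.TM_CCOEFF_NORMED);print(nm,cv2.minMaxLoc(r)[1::2])
E
```

```text
front 80 yaw 3.1188188 from edge L,R [0.042737026071093226, 0.04295806950798966]
rear 80 yaw 3.2012796 from edge L,R [-0.0967493251432791, -0.09615497789165985]
rack (0.9869623184204102, (8, 8))
glass (0.9986972212791443, (8, 8))
tongs (0.9966109991073608, (8, 8))
thermo (0.9993385076522827, (8, 8))
```

Front corners are at +43 mm in the top view, while the wrist view gave +45 to +46. Both are well inside 33–57 mm. Nothing else has moved, and the hand is clear.

```bash
python3 -c "
from workcell import *
print(job_done())"
```

```text
the job is handed in; nothing more can be done
None
```

I pushed the slate from its rear side with both open fingertips, squared to the ledge. It turned about 3.8° flush against the fingers and then slid about 95 mm towards the guests. I then backed off and raised the hand clear, and handed the job in at 9.2 s.

**Overhang:** after the hand was clear, the top view put the front corners at +42.7 mm (left) and +43.0 mm (right). The last wrist view during the push gave +45.2 and +46.0 mm. The two differ by about 3 mm, and both are well inside 33–57 mm.

**Slate and dish:** the slate's top is at z = 0.1285 m, so it lies flat on the ledge. The dish is still standing on it.

**Other objects:** template matching found no shift, to about one pixel (3 mm), in the plate rack, glass dish, tongs or thermometer.

**Forces:** the wrist reading was about 9–10 N at most while pushing and near zero once clear.

**Checks that failed:** I rejected two top-view measurements. One was a gradient fit spoilt by the floorboard seams. The other was a bounding rectangle that came out axis-aligned, giving about 49 mm at the middle of the front side. The line fits above replaced both.

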